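# Load the parts case and hold its lid at 60 degrees for the stay

## Task

Stand the two loose jars (white cap and blue cap) upright on the floor of the two empty cells of the wooden parts case, one jar per cell, next to the jars that are already in. Then take the lid by its steel handle, bring it forward from where it leans back to 60 degrees open (0 is shut), and finish while still holding it steady there, so that a colleague can screw on the new lid stay; do not let the lid drop, and leave the jars already packed, the brass stay, the green screwdriver and the black loupe where they are.

Things in the scene. Friction and masses are not known exactly. Their poses are not given: they have to be found in the camera images.
- case: Wooden case fixed to the bench, 150 (x) x 212 (y) x 32 mm high without lid. Origin: centre of its underside, on the bench; x from its front (row of four jar cells) to its rear (hinges), y along its length, z up. Outer walls 6 mm thick, 32 mm high; floor 6 mm thick. Behind the cells is a tool bay with spectacles and a round tin that stay there, up to 34 mm above the bench.
- cell_a (a point): Centre of the floor of an empty cell, 6 mm above the bench, at x = -45.5, y = +76.5 mm in the case's frame (the case's left end seen from the robot). Axes as the case's. Each cell is 47 x 47 mm inside; the walls between cells and behind them are 4 mm thick and stand 20 mm above the floor, the outer walls 26 mm.
- cell_b (a point): The same for the other empty cell, at x = -45.5, y = -25.5 mm in the case's frame (third from the left).
- lid_angle (a joint): Angle of the lid in rad: 0 = shut, grows as it opens; 60 degrees = 1.047; at the start it leans back on or near its stop at 1.85. The hinge is nearly free: below about 1.3 rad the lid falls shut by itself, above it falls back.
- case_lid: The case's lid, a shallow wooden hood 150 x 212 x 30 mm, about 0.5 kg with its steel bow handle, hinged along the case's rear edge. Origin: middle of the hinge line (same point as point hinge). Its x points from its front face to the hinge, y along the hinge, z out of its top; with the lid shut they are the case's axes.
- hinge (a point): Middle of the lid's hinge line, which runs along the case's y: at x = +75 mm, z = 33 mm in the case's frame. Its axes are those of the case.
- handle (a point): Steel bow handle on the lid's front face. The point is the centre of its round grip bar, 10 mm thick, along the case's y, 72 mm of it straight, 35 mm off the face, so it can be pinched from above, fingers closing across it, while the lid stands open. At lid angle q it lies at x = -0.185 cos q + 0.014 sin q, z = 0.185 sin q + 0.014 cos q (m) from point hinge, in the case's axes.
- jar_white: Loose amber glass jar with a white screw cap and a paper label, a cylinder 36 mm across and 50 mm high, about 70 g, standing on the bench. Origin: centre of its underside; z up through the cap.
- jar_blue: The same with a blue cap; also loose on the bench.
- jar_black: The same with a black cap, already in the case's cell between the two empty ones (y = +25.5 mm). To be left there.
- jar_green: The same with a green cap, already in the case's right-hand end cell (y = -76.5 mm). To be left there.
- lid_stay: The new lid stay: brass strap 73 x 13 x 4 mm lying on the bench; origin: centre of its underside. Leave it alone.
- green_screwdriver: Screwdriver with a green handle, 165 x 41 x 14 mm over all, lying on the bench; origin near the middle of its underside. Leave it alone.
- loupe: Black eye loupe, 35 mm across and 30 mm high, standing on the bench; origin: centre of its underside. Leave it alone.

How it is judged:
By the outcome, as a careful person would: the job done as asked, in the order asked, and still so for the second after the job is handed in, while the arm keeps its last pose, push and grip.
It also fails if it takes over 58 s, if anything falls off the work surface, if the arm or the gripper's body presses on something with over 40 N, if the wrist force passes 120 N, or if a joint passes its speed limit or range.

## Robot

A 6-joint arm with a two-finger parallel gripper is mounted at the origin on a cart in front of the work surface, level with it; the furniture and walls round the work are solid. World frame = base frame: x ahead of the robot, y to its left, z up, the work surface at z = 0. Lengths are in mm, angles in degrees, forces in N, time in s.
With the tool pointing down it reaches from about 350 to 850 mm from the base axis. Payload 8.1 kg.
Tool frame: the origin (TCP) lies between the finger pads, 19 mm behind the fingertips; this is the grasp point; z points along the fingers, y is the line along which they close (so a half turn about z gives the same grasp; the last joint's range is limited). The gripper opens to 85 mm and grips with 20 to 120 N. Pads are 22 mm wide; open, the fingers measure 114 mm over their backs; the gripper's body (76 mm by 85 mm) begins 54 mm behind the grasp point. The pads swing forward as they close: fully open they stand 13 mm farther back than shut.
Start: joints at [-4.893, 7.471, 85.268, -0, 87.261, -4.893], TCP at [600.005, 0.022, 249.992] pointing down, gripper open.
Joint ranges: [-169.43, 169.43], [-51.17, 129.36], [1.28, 143.12], [-76.62, 256.62], [0, 156.53], [-152.29, 152.29]. Speed limits (degrees/s): [136.94, 136.94, 159.86, 180, 180, 180].

## Interface

Orientations are given as [roll, pitch, yaw] about the fixed x, y, z axes, in that order (R = Rz(yaw) Ry(pitch) Rx(roll)).
In Python, from bench import sense, viewer, order gives the robot as it stands.
- The arm moves only by the tool carry_out, never from a script. Its argument "increments" is one flat list of numbers, 7 for each row, row after row: the shift along the tool's x, y, z as a fraction of full scale, then the turn, a rotation vector about the tool's x, y, z as a fraction of full scale, then the opening, from -1 (shut) to 1 (fully open). A call has exactly 10 rows; each row is the pose to reach, as a shift and turn from the pose commanded when the call began, along the tool's axes at that moment, turning the shorter way round; what a row does not reach only later rows make up. Full scale, the value 1, is 400 mm for a shift and 2 pi rad for a turn. A row lasts 1/8 s, in which the tool goes at most 62.5 mm and 10.7 degrees, less where a joint would pass 70% of its speed; a pose out of reach is approached as far as the arm can. A call with a number of a shift or a turn outside -1 to 1 is refused whole. A call with a gripper value outside its range is refused whole. The fingers move at their own pace and stop on an object; "force" is the grip in N (left out, the last holds). Time passes only in rows, so rows that repeat a pose let the fingers close, or fill a call up. It gives the time, the measured TCP pose, the force, the opening and the grip force at its end, in the units of the state.
- sense(): the state, without advancing time (a new reading comes with each control period).
- viewer.snapshot(name): name is "scene" or "side" or "wrist"; returns the picture (480x640x3 uint8, red, green, blue); there is no depth.
- viewer.get_calibration(name): a dict with "fx", "fy", "cx", "cy" (pixels), "R" (3x3) and "t" (3): a world point X has camera coordinates R X + t. Camera axes: x right, y down, z forward; pixel columns grow to the right and rows downward; lengths in mm; the calibration is good to about 2 mm. A picture is of the moment at which its call begins: read the wrist's pose just before it. get_calibration takes no time and is no camera call; for the wrist camera it gives the pose at the moment of the call.
- order.hand_in(): hands the job in; it is judged then, once.
The state is a dict: "time": time; "joint_pos": joint angles; "qd": joint speeds; "joint_efforts": joint torques, N m; "tool_pos": TCP position; "tcp_rot": TCP orientation; "ft_force": force on the tool from outside, world axes, zero at the start; "wrist_torque": the same for the moment, N m; "finger_gap": finger opening in mm; "grip_force": force on a finger pad.
Only numpy, scipy, OpenCV 4.12 (cv2) and the standard library are available. Lean on these libraries where they do the work, as an engineer would, in place of code of your own. Each camera call takes 0.05 s, during which the arm holds its last target. There are 200 camera calls.

## Working session

There is one attempt and no reset: what is moved stays moved. The work goes in short steps, Python scripts to look and compute and a tool call to move; the robot and the scene stay as the last step left them, time stands still between calls to the robot, and variables do not carry over. Pictures are saved under pics/ and viewed, at most 11 in all, crops included, and the job is handed in when it is done.

Besides the shell and the picture viewer there is one more tool, called after "Call:" as name(argument=value, ...) on one line, values as JSON. carry_out: Moves the arm, as the interface text tells. Its arguments: {"type":"object","properties":{"increments":{"type":"array"},"force":{"type":"number"}},"required":["increments"]}

```bash
mkdir -p pics; ls; python3 - <<'E'
from bench import sense, viewer
import cv2
s=sense(); print({k:s[k] for k in('time','tool_pos','tcp_rot','finger_gap','ft_force')})
for n in('scene','side'):
    c=viewer.get_calibration(n); print(n,c)
    cv2.imwrite(f'pics/{n}0.png',viewer.snapshot(n)[:,:,::-1])
E
```

```text
pics
{'time': 0.0, 'tool_pos': array([5.99481544e+02, 4.93176948e-02, 2.48949356e+02]), 'tcp_rot': array([-1.79895068e+02, -7.93723648e-03,  8.99978854e+01]), 'finger_gap': 85.43050482015141, 'ft_force': array([ 0.07515635, -0.51190126,  0.28390448])}
scene {'fx': 496.93725925842455, 'fy': 496.93725925842455, 'cx': 313.9932030967603, 'cy': 239.85111500634525, 'R': array([[ 0.86370754, -0.50388986,  0.01021294],
       [-0.20221947, -0.36503936, -0.90876485],
       [ 0.46164551,  0.78284179, -0.41718359]]), 't': array([-452.45249887,  175.89831017,  965.50027329])}
side {'fx': 570.8194436307032, 'fy': 570.8194436307032, 'cx': 311.54279162801026, 'cy': 238.5198292380873, 'R': array([[ 0.89640693, -0.44310165, -0.01074966],
       [-0.27158581, -0.52993575, -0.80337367],
       [ 0.35027956,  0.72306918, -0.59537819]]), 't': array([-475.32636474,  184.55039333,  930.60163334])}
```

View pics/scene0.png

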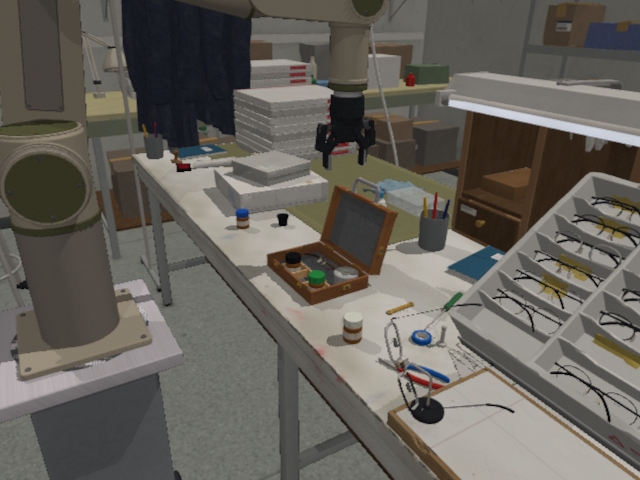

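View pics/side0.png

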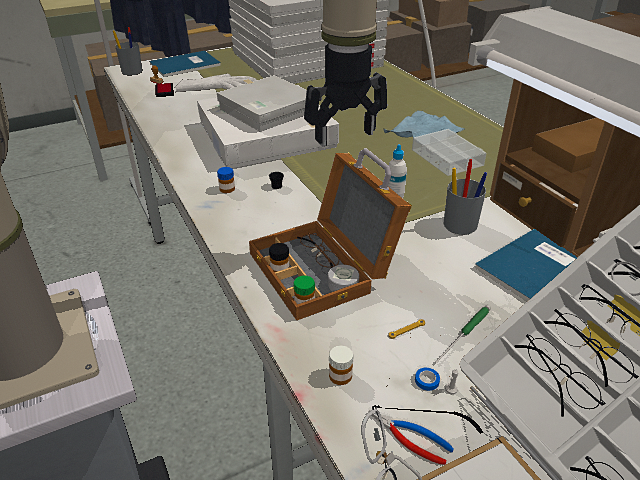

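The scene picture shows the case near (320,270), the blue jar (242,220) and the white jar (353,328). The side picture shows the case corners around (250,245)–(370,290), blue jar (226,180), loupe (277,180) and white jar (341,363). Next I'll enlarge the side view.

```bash
python3 - <<'E'
import cv2,numpy as np
im=cv2.imread('pics/side0.png')
def crop(x,y,w,h,s):
    c=cv2.resize(im[y:y+h,x:x+w],None,fx=s,fy=s,interpolation=cv2.INTER_CUBIC)
    for k in range(0,w,10):
        cv2.line(c,(k*s,0),(k*s,8 if k%50 else 16),(0,255,255),1)
        if k%20==0: cv2.putText(c,str(x+k),(k*s,26),0,.35,(0,255,255))
    for k in range(0,h,10):
        cv2.line(c,(0,k*s),(8,k*s),(0,255,255),1)
        if k%20==0: cv2.putText(c,str(y+k),(10,k*s+4),0,.35,(0,255,255))
    return c
a=crop(240,220,140,100,4) # 560x400
b=crop(200,155,50,50,4);c=crop(320,340,50,50,4);d=crop(320,140,100,50,4)
o=np.zeros((600,800,3),np.uint8);o[:400,:560]=a;o[:200,580:780]=b;o[200:400,580:780]=c;o[400:600,:400]=d
cv2.imwrite('pics/crop1.png',o)
E
```

```text
(no output)
```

View pics/crop1.png

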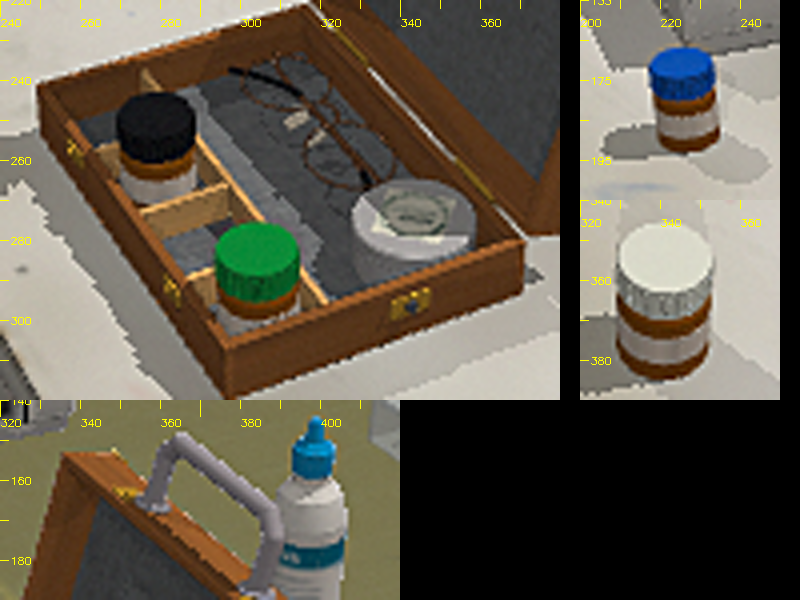

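Side-view pixels read from the enlarged crop:
- Case top corners: front-left (249.5,241.2), front-right (297,306.5), rear-right (371,280), rear-left (318,220.5).
- Cap centres: black (279,248), green (304.2,280.8), blue (225.5,171), white (341.5,354.2).
- Handle bar centre: about (377,159.5).

```bash
cat > h.py <<'E'
import numpy as np
from bench import sense, viewer
from scipy.optimize import least_squares
from scipy.spatial.transform import Rotation as Ro
def proj(c,X):
    p=np.atleast_2d(X)@c['R'].T+c['t']; return np.c_[c['fx']*p[:,0]/p[:,2]+c['cx'],c['fy']*p[:,1]/p[:,2]+c['cy']]
def back(c,uv,z):
    d=c['R'].T@np.array([(uv[0]-c['cx'])/c['fx'],(uv[1]-c['cy'])/c['fy'],1]); o=-c['R'].T@c['t']
    return o+d*(z-o[2])/d[2]
def rz(a): return Ro.from_euler('z',a).as_matrix()
E
python3 - <<'E'
from h import *
c=viewer.get_calibration('side')
P=np.array([[-75,106,32],[-75,-106,32],[75,-106,32],[75,106,32],[-75,-106,0],[-45.5,25.5,56],[-45.5,-76.5,56]])
U=np.array([[249.5,241.2],[297,306.5],[371,280],[318,220.5],[297.5,319.2],[279,248],[304.2,280.8]])
f=lambda p:(proj(c,P@rz(p[2]).T+[p[0],p[1],0])-U).ravel()
for u in U[:4]: print(back(c,u,32).round(1))
r=least_squares(f,[600,0,0],loss='soft_l1'); p=r.x; print(p[:2],np.degrees(p[2]),r.fun.reshape(-1,2).round(1).tolist())
w=lambda v:(rz(p[2])@v+[p[0],p[1],0]).round(1)
print('a',w([-45.5,76.5,6]),'b',w([-45.5,-25.5,6]))
h=lambda q:w([75-185*np.cos(q)+14*np.sin(q),0,33+185*np.sin(q)+14*np.cos(q)])
for q in(1.85,1.75,1.6,1.047):print(q,h(q),proj(c,h(q)))
print('blue',back(c,(225.5,171),50),'white',back(c,(341.5,354.2),50),'loupe',back(c,(277,176),30))
cs=viewer.get_calibration('scene')
for X in(back(c,(225.5,171),50),back(c,(341.5,354.2),50),w([-45.5,25.5,56]),w([-45.5,-76.5,56]),h(1.85)):print(proj(cs,X))
print(viewer.get_calibration('wrist'))
E
```

```text
[430.1  69.5  32. ]
[ 434.4 -139.3   32. ]
[ 580.8 -137.2   32. ]
[580.8  71.6  32. ]
[507.23827251 -32.62609864] -8279.308880290508 [[-0.1, -0.9], [-0.4, 0.2], [1.4, -0.3], [-0.5, -0.7], [-0.4, 1.2], [0.6, 0.4], [0.0, -0.3]]
a [460.8  43.3   6. ] b [462.  -58.7   6. ]
1.85 [646.7 -30.9 207. ] [[376.91582487 158.94837523]]
1.75 [629.  -31.2 212.5] [[368.55013918 158.49057978]]
1.6 [601.6 -31.5 217.5] [[355.1578018  159.52376027]]
1.047 [501.8 -32.7 200.2] [[303.73937367 182.09868044]]
blue [471.1422181  320.65827316  50.        ] white [ 442.20514555 -280.37434926   50.        ] loupe [579.18599389 278.07592604  30.        ]
[[241.34650384 211.06275982]]
[[352.10560551 316.52593236]]
[[292.5928599  254.77688551]]
[[315.40227865 273.05509839]]
[[367.32358802 183.1086477 ]]
{'fx': 406.53849309599644, 'fy': 406.53849309599644, 'cx': 319.6090463889788, 'cy': 240.27073261703634, 'R': array([[ 9.99998018e-01,  4.00249937e-04, -1.95032962e-03],
       [ 9.85379487e-04, -9.50692440e-01,  3.10133701e-01],
       [-1.73003263e-03, -3.10135009e-01, -9.50690951e-01]]), 't': array([-598.15872852,  -41.1045409 ,  379.0355357 ])}
```

Call:
carry_out(increments=[0,-0.15,0,0,0,0,1,0,-0.3,0,0,0,0,1,0,-0.395,0,0,0,0,1,-0.15,-0.395,0,0,0,0,1,-0.3,-0.395,0.05,0,0,0,1,-0.45,-0.395,0.1,0,0,0,1,-0.6,-0.395,0.15,0,0,0,1,-0.7,-0.395,0.2,0,0,0,1,-0.7,-0.395,0.25,0,0,0,1,-0.7,-0.395,0.25,0,0,0,1])

```text
time: 1.35
tool_pos: [440.4, -279.3, 147.6]
tcp_rot: [-179.8, -0.2, 89.9]
ft_force: [-0.3, 0.2, -0.4]
finger_gap: 85.4
grip_force: 0.0
```

```bash
python3 - <<'E'
from h import *; import cv2
s=sense(); print(s['time'],s['tool_pos'],s['tcp_rot'])
c=viewer.get_calibration('wrist'); im=viewer.snapshot('wrist')[:,:,::-1]
np.save('cw.npy',c,allow_pickle=True)
print(proj(c,[[442.2,-280.4,50],[442.2,-280.4,0],[s['tool_pos'][0],s['tool_pos'][1],50]]).round(1))
sc=cv2.resize(cv2.imread('pics/scene0.png')[160:240,320:440],None,fx=2,fy=2)
im=im.copy(); im[:160,:240]=sc
cv2.imwrite('pics/w1.png',im)
E
```

```text
1.35 [ 440.37265861 -279.33524409  147.57126201] [-179.77704084   -0.18062578   89.93455865]
[[325.  253.6]
 [324.4 229.2]
 [321.9 251.9]]
```

View pics/w1.png

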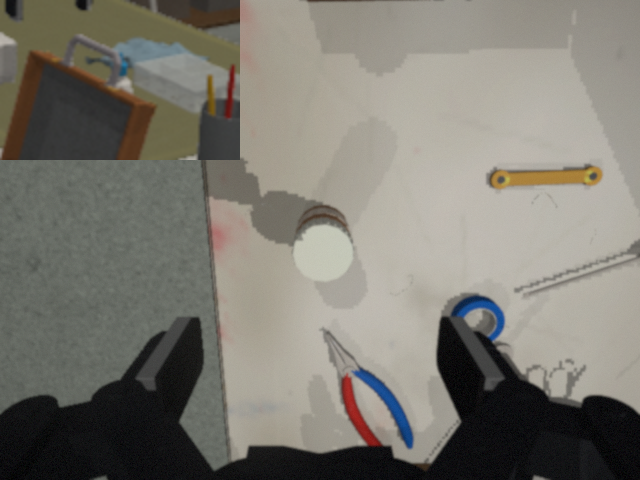

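The white cap centre is at (323,252), within 2 px of my prediction, so the measured position holds. The stay, tape and pliers are all clear of the fingers.

Call:
carry_out(increments=[0,0,0.1,0,0,0,1,0,0,0.19,0,0,0,1,0,0,0.245,0,0,0,1,0,0,0.2575,0,0,0,1,0,0,0.2575,0,0,0,1,0,0,0.2575,0,0,0,-1,0,0,0.2575,0,0,0,-1,0,0,0.2575,0,0,0,-1,0,0,0.2575,0,0,0,-1,0,0,0.2575,0,0,0,-1], force=40)

```text
time: 2.65
tool_pos: [442.4, -280.3, 47.9]
tcp_rot: [180.0, 0.0, 90.0]
ft_force: [-1.3, 0.5, 4.9]
finger_gap: 33.5
grip_force: 39.7
```

Call:
carry_out(increments=[0,0,-0.05,0,0,0,-1,0,0,-0.15,0,0,0,-1,0,0,-0.25,0,0,0,-1,0.12,0.01,-0.25,0,0,0,-1,0.25,0.02,-0.25,0,0,0,-1,0.38,0.03,-0.25,0,0,0,-1,0.5,0.045,-0.25,0,0,0,-1,0.553,0.05,-0.25,0,0,0,-1,0.553,0.05,-0.25,0,0,0,-1,0.553,0.05,-0.25,0,0,0,-1])

```text
time: 3.9
tool_pos: [462.0, -59.4, 147.0]
tcp_rot: [180.0, 0.0, 90.0]
ft_force: [0.7, -0.1, -0.9]
finger_gap: 33.4
grip_force: 39.9
```

```bash
python3 - <<'E'
from h import *; import cv2
s=sense(); print(s['time'],s['tool_pos'],s['tcp_rot'],s['finger_gap'])
c=viewer.get_calibration('wrist'); im=viewer.snapshot('wrist')[:,:,::-1].copy()
a=np.radians(.69); 
for X in [[-75,106,32],[-75,-106,32],[75,106,32],[-45.5,25.5,56],[-45.5,-76.5,56],[-69,-2,26+0],[-22,-2,26],[-69,-49,32],[-22,51,26],[-22,100,26]]:
    u=proj(c,rz(a)@X+[507.2,-32.6,0])[0]; print(X,u.round(1)); cv2.drawMarker(im,tuple(np.round(u).astype(int)),(255,0,255),0,8,1)
cv2.imwrite('pics/w2.png',im)
# bottle cap top
cs,cc=viewer.get_calibration('side'),viewer.get_calibration('scene')
f=lambda X:np.r_[(proj(cs,X)-[399,158]).ravel(),(proj(cc,X)-[381.5,192]).ravel()]
r=least_squares(f,[750,0,150]);print('bottle',r.x,r.fun)
E
```

```text
3.9 [461.96845971 -59.35117298 147.04327439] [1.79999325e+02 2.41172350e-02 9.00040877e+01] 33.43452794582273
[-75, 106, 32] [261.3  -1. ]
[-75, -106, 32] [278.9 354.1]
[75, 106, 32] [552.9  -4.9]
[-45.5, 25.5, 56] [320.3 162. ]
[-45.5, -76.5, 56] [322.2 334.1]
[-69, -2, 26] [282.3 201.6]
[-22, -2, 26] [359.2 200.7]
[-69, -49, 32] [284.5 276.3]
[-22, 51, 26] [360.9 109.7]
[-22, 100, 26] [362.7  13.3]
bottle [752.24889976  48.6547804  143.81765864] [ 0.33271629  0.12524991 -0.43714433 -0.14571556]
```

View pics/w2.png

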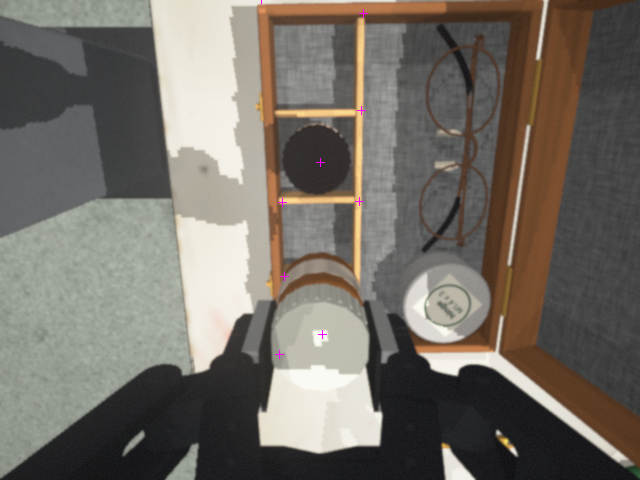

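The overlay agrees with the dividers near cell_b to about 1–2 mm: divider seen at row ~200, predicted 201. The jar hangs straight, so I'll lower it.

Call:
carry_out(increments=[0,0,0.06,0,0,0,-1,0,0,0.12,0,0,0,-1,0,0,0.16,0,0,0,-1,0,0,0.185,0,0,0,-1,0,0,0.205,0,0,0,-1,0,0,0.22,0,0,0,-1,0,0,0.23,0,0,0,-1,0,0,0.233,0,0,0,-1,0,0,0.233,0,0,0,-1,0,0,0.233,0,0,0,-1])

```text
time: 5.2
tool_pos: [462.2, -58.8, 54.0]
tcp_rot: [180.0, 0.0, 90.0]
ft_force: [-0.5, 0.6, -0.6]
finger_gap: 33.3
grip_force: 40.0
```

Call:
carry_out(increments=[0,0,0.0025,0,0,0,-1,0,0,0.0025,0,0,0,-1,0,0,0.0025,0,0,0,0.3,0,0,0.0025,0,0,0,0.3,0,0,0.0025,0,0,0,0.3,0,0,0.0025,0,0,0,0.3,0,0,-0.05,0,0,0,0.3,0,0,-0.12,0,0,0,0.3,0,0,-0.2,0,0,0,0.3,0,0,-0.24,0,0,0,0.3])

```text
time: 6.45
tool_pos: [462.9, -59.0, 151.6]
tcp_rot: [179.9, 0.0, 90.0]
ft_force: [0.3, -1.3, -0.9]
finger_gap: 55.3
grip_force: 0.0
```

Call:
carry_out(increments=[0.12,0,0,0,0,0,0.3,0.26,0,0,0,0,0,0.3,0.4,0.01,0,0,0,0,1,0.54,0.02,0,0,0,0,1,0.68,0.02,0,0,0,0,1,0.82,0.02,0,0,0,0,1,0.92,0.02,0,0,0,0,1,0.949,0.0215,0,0,0,0,1,0.949,0.0215,0,0,0,0,1,0.949,0.0215,0,0,0,0,1])

```text
time: 7.7
tool_pos: [470.7, 319.5, 149.4]
tcp_rot: [-180.0, 0.0, 89.9]
ft_force: [0.2, 0.1, -0.1]
finger_gap: 85.2
grip_force: 0.0
```

```bash
python3 - <<'E'
from h import *; import cv2
s=sense(); print(s['time'],s['tool_pos'],s['tcp_rot'],s['finger_gap'])
c=viewer.get_calibration('wrist'); im=viewer.snapshot('wrist')[:,:,::-1].copy()
print(proj(c,[471,320.7,50]), proj(c,[s['tool_pos'][0],s['tool_pos'][1],50]))
hsv=cv2.cvtColor(im,cv2.COLOR_BGR2HSV); m=cv2.inRange(hsv,(105,140,60),(125,255,255))
n,l,st,ce=cv2.connectedComponentsWithStats(m)
for i in range(1,n):
    if st[i,4]>300: print(st[i],ce[i],back(c,st[i,:2]+st[i,2:4]/2,50))
cv2.imwrite('pics/w3.png',im)
s1=viewer.snapshot('side')[:,:,::-1]; cv2.imwrite('pics/s1.png',cv2.resize(s1[215:325,235:385],None,fx=4,fy=4))
E
```

```text
7.7 [470.65361036 319.50744942 149.39217298] [-1.79965863e+02  4.68484851e-02  8.99439732e+01] 85.17605519810519
[[321.86333843 248.24472451]] [[321.26355469 250.18725115]]
[ 292  209   60   61 2763] [321.39992761 239.36445892] [471.07253862 326.02281499  50.        ]
```

View pics/s1.png

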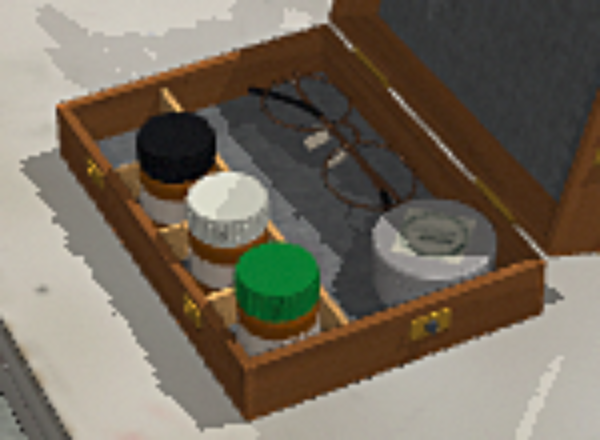

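View pics/w3.png

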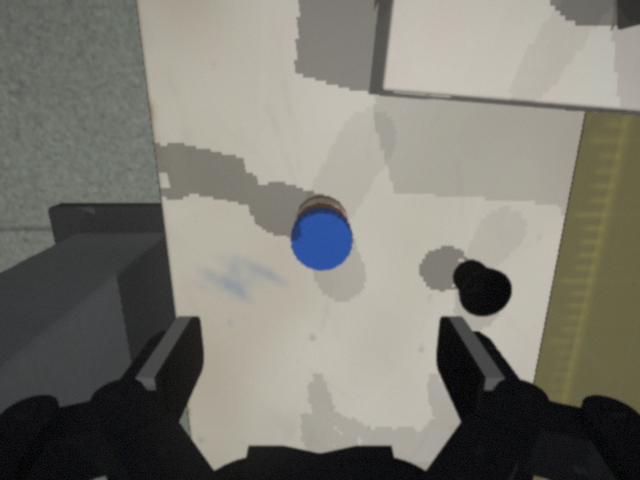

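White stands upright in cell_b, between the black and green caps. The wrist view puts the blue cap at (321.5,239.5), so y ≈ 325; I'll grasp at y ≈ 324. The loupe at (485,290) is clear of the fingers.

Call:
carry_out(increments=[0.008,0,0.1,0,0,0,1,0.008,0,0.19,0,0,0,1,0.008,0,0.245,0,0,0,1,0.008,0,0.257,0,0,0,1,0.008,0,0.257,0,0,0,1,0.008,0,0.257,0,0,0,-1,0.008,0,0.257,0,0,0,-1,0.008,0,0.257,0,0,0,-1,0.008,0,0.257,0,0,0,-1,0.008,0,0.257,0,0,0,-1])

```text
time: 9.05
tool_pos: [471.3, 324.4, 48.0]
tcp_rot: [179.9, -0.0, 90.0]
ft_force: [-0.1, 0.1, 6.3]
finger_gap: 33.8
grip_force: 40.1
```

Call:
carry_out(increments=[0,0,-0.05,0,0,0,-1,0,0,-0.15,0,0,0,-1,0,0,-0.25,0,0,0,-1,-0.12,-0.005,-0.25,0,0,0,-1,-0.26,-0.01,-0.25,0,0,0,-1,-0.4,-0.015,-0.25,0,0,0,-1,-0.54,-0.02,-0.25,0,0,0,-1,-0.66,-0.024,-0.25,0,0,0,-1,-0.702,-0.024,-0.25,0,0,0,-1,-0.702,-0.024,-0.25,0,0,0,-1])

```text
time: 10.3
tool_pos: [461.2, 42.7, 147.7]
tcp_rot: [180.0, -0.0, 89.9]
ft_force: [0.2, 0.6, -1.3]
finger_gap: 33.6
grip_force: 39.9
```

```bash
python3 - <<'E'
from h import *; import cv2
s=sense(); print(s['time'],s['tool_pos'],s['tcp_rot'],s['finger_gap'])
c=viewer.get_calibration('wrist'); im=viewer.snapshot('wrist')[:,:,::-1].copy()
a=np.radians(.69)
for X in [[-75,106,32],[-69,100,32],[-22,100,26],[75,106,32],[-22,53,26],[-69,53,26]]:
    u=proj(c,rz(a)@X+[507.2,-32.6,0])[0]; print(X,u.round(1)); cv2.drawMarker(im,tuple(np.round(u).astype(int)),(255,0,255),0,8,1)
cv2.imwrite('pics/w4.png',im)
E
```

```text
10.3 [461.21678942  42.66471684 147.69568047] [ 1.79955802e+02 -1.55521732e-02  8.98803722e+01] 33.62960455130041
[-75, 106, 32] [270. 194.]
[-69, 100, 32] [280.5 203.8]
[-22, 100, 26] [358.  200.5]
[75, 106, 32] [522.5 190.6]
[-22, 53, 26] [356.9 271.5]
[-69, 53, 26] [284.5 272.5]
```

View pics/w4.png

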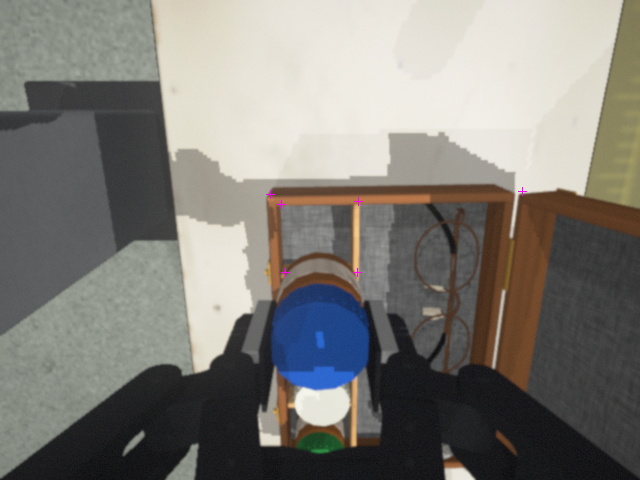

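The case corner is seen at about (270,191) against a predicted (270,194), and the jar hangs straight over cell_a. Lowering.

Call:
carry_out(increments=[0,0,0.06,0,0,0,-1,0,0,0.12,0,0,0,-1,0,0,0.16,0,0,0,-1,0,0,0.185,0,0,0,-1,0,0,0.205,0,0,0,-1,0,0,0.22,0,0,0,-1,0,0,0.23,0,0,0,-1,0,0,0.234,0,0,0,-1,0,0,0.234,0,0,0,-1,0,0,0.234,0,0,0,-1])

```text
time: 11.6
tool_pos: [461.3, 43.2, 54.0]
tcp_rot: [180.0, 0.0, 90.0]
ft_force: [-2.9, 0.1, 5.0]
finger_gap: 33.4
grip_force: 40.4
```

Call:
carry_out(increments=[0,0,0,0,0,0,-1,0,0,0,0,0,0,0.3,0,0,0,0,0,0,0.3,0,0,0,0,0,0,0.3,0,0,0,0,0,0,0.3,0,0,-0.05,0,0,0,0.3,0,0,-0.15,0,0,0,0.3,0,0,-0.3,0,0,0,0.3,0,0,-0.45,0,0,0,0.3,0,0,-0.49,0,0,0,0.3])

```text
time: 12.85
tool_pos: [463.2, 43.2, 254.5]
tcp_rot: [179.5, 0.0, 90.0]
ft_force: [1.0, 0.1, 0.4]
finger_gap: 55.4
grip_force: 0.0
```

```bash
python3 - <<'E'
from h import *; import cv2
s=sense(); print(s['time'],s['tool_pos'],s['tcp_rot'],s['finger_gap'])
w=viewer.snapshot('wrist')[:,:,::-1]; im=viewer.snapshot('side')[:,:,::-1]
o=np.zeros((480,800,3),np.uint8); o[:,:480]=cv2.resize(im[140:320,235:415],(480,480)); o[:240,480:]=cv2.resize(w,(320,240))
cv2.imwrite('pics/s2.png',o)
E
```

```text
12.85 [463.15309726  43.21631379 254.53590395] [1.79545613e+02 7.83436473e-03 9.00037405e+01] 55.4378075264128
```

View pics/s2.png

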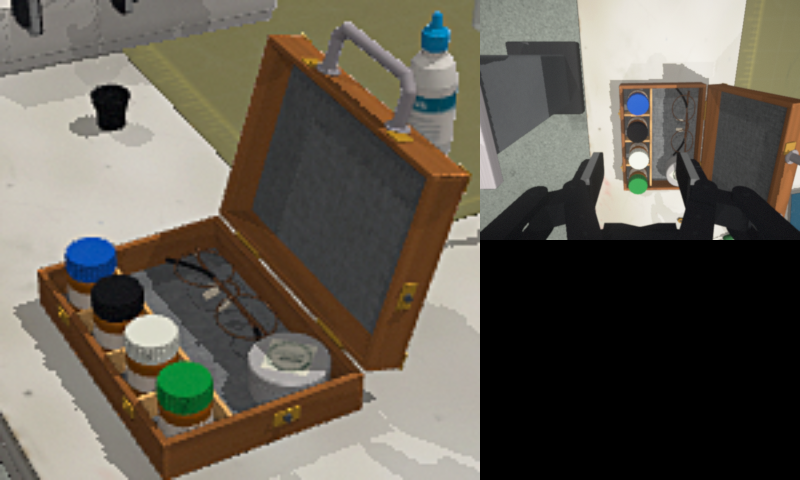

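All four jars stand upright in their cells and the loupe hasn't moved. The handle bar centre is still at about side (377,160), matching lid angle 1.85. Moving above the handle.

Call:
carry_out(increments=[0,0,-0.1,0,0,0,1,-0.06,0.05,-0.1,0,0,0,1,-0.12,0.15,-0.1,0,0,0,1,-0.1855,0.28,-0.1,0,0,0,1,-0.1855,0.4,-0.1,0,0,0,1,-0.1855,0.4625,-0.1,0,0,0,1,-0.1855,0.4625,-0.1,0,0,0,1,-0.1855,0.4625,-0.1,0,0,0,1,-0.1855,0.4625,-0.1,0,0,0,1,-0.1855,0.4625,-0.1,0,0,0,1])

```text
time: 14.2
tool_pos: [645.5, -30.9, 289.9]
tcp_rot: [180.0, 0.0, 90.0]
ft_force: [-0.7, 0.3, 0.6]
finger_gap: 85.2
grip_force: 0.0
```

```bash
python3 - <<'E'
from h import *; import cv2
s=sense(); print(s['time'],s['tool_pos'],s['tcp_rot'],s['finger_gap'])
c=viewer.get_calibration('wrist'); im=viewer.snapshot('wrist')[:,:,::-1].copy()
a=np.radians(.69);q=1.85
for y in(-36,0,36):
    u=proj(c,rz(a)@[75-185*np.cos(q)+14*np.sin(q),y,33+185*np.sin(q)+14*np.cos(q)]+[507.2,-32.6,0])[0]; print(u.round(1)); cv2.drawMarker(im,tuple(np.round(u).astype(int)),(255,0,255),0,8,1)
cv2.imwrite('pics/w5.png',im)
E
```

```text
14.2 [645.53461546 -30.90199844 289.85189852] [1.79965030e+02 3.99612363e-03 9.00021449e+01] 85.15888932266469
[323.8 319.7]
[323.2 260.5]
[322.6 195. ]
```

View pics/w5.png

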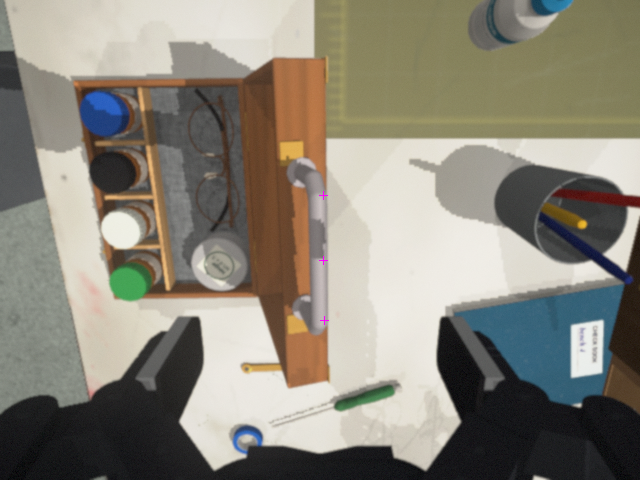

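The wrist view shows the bar along column ~318 (rows 175–330), about 3 mm nearer than predicted, so x ≈ 644. Going down and closing on it.

Call:
carry_out(increments=[0.0075,-0.005,0.08,0,0,0,1,0.0075,-0.005,0.14,0,0,0,1,0.0075,-0.005,0.18,0,0,0,1,0.0075,-0.005,0.2,0,0,0,1,0.0075,-0.005,0.2,0,0,0,-1,0.0075,-0.005,0.2,0,0,0,-1,0.0075,-0.005,0.2,0,0,0,-1,0.0075,-0.005,0.2,0,0,0,-1,0.0075,-0.005,0.2,0,0,0,-1,0.0075,-0.005,0.2,0,0,0,-1], force=50)

```text
time: 15.5
tool_pos: [644.5, -28.0, 210.0]
tcp_rot: [179.9, 0.0, 90.0]
ft_force: [1.6, -0.1, 2.6]
finger_gap: 8.0
grip_force: 48.8
```

```bash
python3 - <<'E'
from h import *
s=sense(); print(s['time'],s['tool_pos'],s['tcp_rot'],s['finger_gap'],s['grip_force'],s['ft_force'],s['wrist_torque'])
# arc in tool axes: bar (x,z) at q; TCP offset along the tool's -z fixed d=+3mm above bar
def bar(q): return np.array([75-185*np.cos(q)+14*np.sin(q),33+185*np.sin(q)+14*np.cos(q)])
q0=1.84;d=3
for q in np.linspace(q0,1.047,19)[1:]:
    th=np.radians(30)*(q0-q)/(q0-1.047)  # tool tips toward robot top
    up0=np.array([0,1]);up=np.array([-np.sin(th),np.cos(th)])
    D=bar(q)+d*up-bar(q0)-d*up0
    print(round(q,3),'ty %.4f tz %.4f rot %.4f'%(D[0]/400,-D[1]/400,th/2/np.pi))
E
```

```text
15.5 [644.46233353 -27.9922104  209.99244878] [1.79924507e+02 7.49809769e-03 9.00070859e+01] 7.985490115779044 48.81260633468628 [ 1.59828456 -0.05987442  2.63007447] [ 0.0049088  -0.25371352  0.17598697]
1.796 ty -0.0196 tz -0.0065 rot 0.0046
1.752 ty -0.0395 tz -0.0121 rot 0.0093
1.708 ty -0.0595 tz -0.0168 rot 0.0139
1.664 ty -0.0798 tz -0.0207 rot 0.0185
1.62 ty -0.1003 tz -0.0236 rot 0.0231
1.576 ty -0.1208 tz -0.0257 rot 0.0278
1.532 ty -0.1414 tz -0.0268 rot 0.0324
1.488 ty -0.1621 tz -0.0271 rot 0.0370
1.444 ty -0.1827 tz -0.0264 rot 0.0417
1.399 ty -0.2033 tz -0.0248 rot 0.0463
1.355 ty -0.2238 tz -0.0224 rot 0.0509
1.311 ty -0.2441 tz -0.0190 rot 0.0556
1.267 ty -0.2643 tz -0.0148 rot 0.0602
1.223 ty -0.2843 tz -0.0096 rot 0.0648
1.179 ty -0.3041 tz -0.0036 rot 0.0694
1.135 ty -0.3236 tz 0.0033 rot 0.0741
1.091 ty -0.3427 tz 0.0110 rot 0.0787
1.047 ty -0.3615 tz 0.0195 rot 0.0833
```

Gripped. Rotating about tool −x as I follow the arc, first half:

Call:
carry_out(increments=[0,-0.02,-0.0065,-0.0046,0,0,-1,0,-0.0395,-0.012,-0.0093,0,0,-1,0,-0.0595,-0.017,-0.0139,0,0,-1,0,-0.08,-0.0207,-0.0185,0,0,-1,0,-0.1,-0.0236,-0.0231,0,0,-1,0,-0.121,-0.0257,-0.0278,0,0,-1,0,-0.1414,-0.0268,-0.0324,0,0,-1,0,-0.162,-0.0271,-0.037,0,0,-1,0,-0.1827,-0.0264,-0.0417,0,0,-1,0,-0.1827,-0.0264,-0.0417,0,0,-1])

```text
time: 16.75
tool_pos: [571.2, -28.9, 221.5]
tcp_rot: [164.8, 0.1, 90.0]
ft_force: [1.1, -5.6, 4.7]
finger_gap: 8.1
grip_force: 50.1
```

```bash
python3 - <<'E'
from h import *
s=sense(); print(s['time'],s['tool_pos'],s['tcp_rot'],s['finger_gap'],s['grip_force'],s['ft_force'],s['wrist_torque'])
def bar(q): return np.array([75-185*np.cos(q)+14*np.sin(q),33+185*np.sin(q)+14*np.cos(q)])
d=3; T=lambda th:np.array([-np.sin(th),np.cos(th)])
F=lambda q:(2*np.pi*.0833*(1.84-q)/(1.84-1.047))
q0=1.444; t0=F(q0)
for q in np.linspace(q0,1.047,9)[1:]:
    D=bar(q)+d*T(F(q))-bar(q0)-d*T(t0)
    ty=np.array([np.cos(t0),np.sin(t0)]); tz=-T(t0)
    print(round(q,3),'ty %.4f tz %.4f rot %.4f'%(D@ty/400,D@tz/400,(F(q)-t0)/2/np.pi))
E
```

```text
16.75 [571.23481426 -28.92447999 221.50695059] [1.64795545e+02 9.89620751e-02 8.99595415e+01] 8.058354891412597 50.117706656455994 [ 1.10263257 -5.60108612  4.74416376] [-0.69284852 -0.33397206 -0.03311279]
1.394 ty -0.0229 tz -0.0042 rot 0.0052
1.345 ty -0.0459 tz -0.0073 rot 0.0104
1.295 ty -0.0691 tz -0.0093 rot 0.0156
1.245 ty -0.0923 tz -0.0101 rot 0.0209
1.196 ty -0.1156 tz -0.0098 rot 0.0261
1.146 ty -0.1388 tz -0.0083 rot 0.0313
1.097 ty -0.1619 tz -0.0056 rot 0.0365
1.047 ty -0.1849 tz -0.0019 rot 0.0417
```

Call:
carry_out(increments=[-0.0025,-0.0229,-0.0042,-0.0052,0,0,-1,-0.0028,-0.0459,-0.0073,-0.0104,0,0,-1,-0.003,-0.0691,-0.0093,-0.0156,0,0,-1,-0.0033,-0.0923,-0.0101,-0.0209,0,0,-1,-0.0036,-0.1156,-0.0098,-0.0261,0,0,-1,-0.0039,-0.1388,-0.0083,-0.0313,0,0,-1,-0.0041,-0.1619,-0.0056,-0.0365,0,0,-1,-0.0043,-0.1849,-0.0019,-0.0417,0,0,-1,-0.0043,-0.1849,-0.0019,-0.0417,0,0,-1,-0.0043,-0.1849,-0.0019,-0.0417,0,0,-1])

```text
time: 18.0
tool_pos: [499.4, -29.9, 202.5]
tcp_rot: [149.9, 0.0, 90.0]
ft_force: [-4.2, -0.5, 5.7]
finger_gap: 7.9
grip_force: 53.0
```

```bash
python3 - <<'E'
from h import *; import cv2
s=sense(); print(s['time'],s['tool_pos'],s['tcp_rot'],s['finger_gap'],s['grip_force'],s['ft_force'],s['wrist_torque'])
c=viewer.get_calibration('side'); im=viewer.snapshot('side')[:,:,::-1].copy()
a=np.radians(.69)
R=Ro.from_euler('xyz',s['tcp_rot'],degrees=True).as_matrix(); b=s['tool_pos']+3*R[:,2]
l=rz(a).T@(b-[507.2,-32.6,0])-[75,0,33]
# atan of bar direction: angle = atan2(z,-x) = q + atan2(14,185)
print('q est',np.arctan2(l[2],-l[0])-np.arctan2(14,185),'radius',np.hypot(l[0],l[2]),'vs',np.hypot(185,14))
o=cv2.resize(im[120:320,220:440],None,fx=3,fy=3)
for q,col in((1.047,(255,0,255)),(1.0,(0,255,255)),(1.10,(0,255,0))):
  for p in((-150,-106,0),(-150,-106,30)):
    X=[75+p[0]*np.cos(q)+p[2]*np.sin(q),p[1],33-p[0]*np.sin(q)+p[2]*np.cos(q)]
    u=proj(c,rz(a)@X+[507.2,-32.6,0])[0]; print(q,p,u.round(1)); cv2.drawMarker(o,tuple(int(v) for v in (u-[220,120])*3),col,1,10,1)
cv2.imwrite('pics/s3.png',o)
E
```

```text
18.0 [499.41965289 -29.88392553 202.49578917] [1.49920185e+02 2.86505903e-02 8.99973134e+01] 7.943223109280128 52.99580276012421 [-4.16443239 -0.50763492  5.66230135] [-0.15198745  0.38551399  0.00952161]
q est 1.0422483690601672 radius 185.6234487360331 vs 185.52897347853784
1.047 (-150, -106, 0) [336.7 231.7]
1.047 (-150, -106, 30) [351.  219.6]
1.0 (-150, -106, 0) [333.3 234.6]
1.0 (-150, -106, 30) [347.3 222. ]
1.1 (-150, -106, 0) [340.5 228.5]
1.1 (-150, -106, 30) [355.3 217.1]
```

View pics/s3.png

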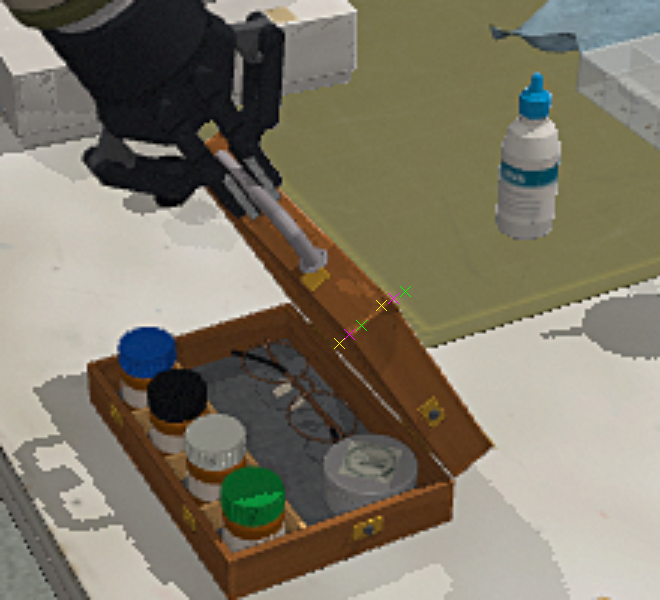

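The lid corner lies on the 60° marker, the jars are upright and the handle is held. One settling hold, then hand in.

Call:
carry_out(increments=[0,0,0,0,0,0,-1,0,0,0,0,0,0,-1,0,0,0,0,0,0,-1,0,0,0,0,0,0,-1,0,0,0,0,0,0,-1,0,0,0,0,0,0,-1,0,0,0,0,0,0,-1,0,0,0,0,0,0,-1,0,0,0,0,0,0,-1,0,0,0,0,0,0,-1])

```text
time: 19.3
tool_pos: [499.6, -29.9, 202.6]
tcp_rot: [149.9, 0.0, 90.0]
ft_force: [-4.4, -2.2, 6.9]
finger_gap: 8.1
grip_force: 53.0
```

```bash
python3 -c "
from bench import sense,order
s=sense();print(s['tool_pos'],s['ft_force'],s['grip_force'],s['finger_gap']);print(order.hand_in())"
```

```text
[499.64400357 -29.90479135 202.61638746] [-4.39920241 -2.21999545  6.91428849] 53.04246425628662 8.091251954000837
the job is handed in; nothing more can be done
None
```

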